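Open the docked soother tin one-handed

TASK

The mint-lidded tin standing in the white dock has a deep, tight lid that would lift the whole tin with it. Push the dock's blue catch fully home so that it holds the tin's foot down, then draw the mint lid straight up off the tin and set it down, mouth down, in the middle of the round grey mat, without dropping it. The tin must stay seated in its dock, with the catch still home.

Things in the scene. Friction and masses are not known exactly. Their poses are not given: they have to be found in the camera images.
- tin: tin base: bare aluminium, open-topped box 72 x 42 mm (x, y), 88 mm high, with a foot plate 72 x 70 x 6 mm jutting out along both long sides. Origin: centre of its underside, 6 mm above the dresser on the dock's floor; z up; x is the long side and points away from the catch's tab. Loose, 0.3 kg: the dock's low rim stops it sliding, only the catch stops it lifting
- lid: mint lid with a cream dot on top, 80 x 50 mm outside (x, y), 65 mm high, 0.1 kg. Origin: centre of its mouth (underside), z up. It starts on the tin, axes parallel to the tin's, mouth 26 mm above the tin's underside, and is clear once raised 62 mm. Springs hold it over the first 45 mm with 8 to 14 N, more than the tin weighs; grip across its 50 mm sides with 25 N or more
- catch_tab (a point): grip point of the blue catch's upright tab (26 mm long in x, 14 mm thick in y), 55 mm above the dresser, 15 mm below the tab's top. The catch is a flat fork sliding level along x (the tin's x) to the tin. Drawn back at the start, this point is 150 to 160 mm from the tin's middle; home at its stop 98 mm, prongs over the foot plate. It slides with about 2 N and stays put
- mat: round grey mat, 170 mm across and 3 mm thick, fixed flat on the dresser. Origin: centre of its underside
Things that resemble listed ones, but are neither listed nor needed, are in the scene too. What is shaped like the lid but purple or red is not meant.

How it is judged:
By the outcome, as a careful person would: the job done as asked, in the order asked, and still so for the second after the job is handed in, with the robot touching nothing.
It also fails if it takes over 58 s, if anything falls off the work surface, if the arm or the gripper's body presses on something with over 40 N, if the wrist force passes 120 N, or if a joint passes its speed limit or range.

ROBOT

A 6-joint arm with a two-finger parallel gripper is mounted at the origin on the work surface. World frame = base frame: x ahead of the robot, y to its left, z up, the work surface at z = 0. Lengths are in m, angles in degrees, forces in N, time in s.
With the tool pointing down it reaches from about 0.3 to 0.75 m from the base axis. Payload 8.5 kg.
Tool frame: the origin (TCP) lies midway between the tips of the shut fingers; the grasp point (between the pads) lies 19 mm behind it; z points along the fingers, y is the line along which they close (so a half turn about z gives the same grasp; the last joint's range is limited). The gripper opens to 85 mm and grips with 20 to 120 N. Pads are 22 mm wide; open, the fingers measure 114 mm over their backs; the gripper's body (76 mm by 85 mm) begins 54 mm behind the grasp point. The pads swing forward as they close: fully open they stand 13 mm farther back than shut.
Start: joints at [56.935, 21.807, 74.336, -0, 83.858, -12.336], TCP at [0.195, 0.514, 0.231] pointing down, gripper open.
Joint ranges: [-178.18, 178.18], [-50.72, 133.34], [12.68, 142.11], [-81.47, 261.47], [9.98, 163.14], [-165.26, 165.26]. Speed limits (degrees/s): [136.94, 136.94, 180, 180, 180, 180].

INTERFACE

Orientations are given as a 3x3 rotation matrix whose columns are the frame's x, y, z axes.
In Python, from rig import env, viewer, recognise, pinpoint gives the robot as it stands.
- The arm moves only by the tool move_arm, never from a script. Its argument "plan" is text: rows parted by semicolons, each of 7 numbers parted by spaces: the shift along the tool's x, y, z in m, then the turn, a rotation vector about the tool's x, y, z in rad, then the finger opening in m, from 0 to 0.0854. A call has 1 to 12 rows; each row shifts and turns the commanded pose from where the row before left it, along the tool's axes as they then stand; what a row does not reach is not made up. A row lasts 1/8 s, in which the tool goes at most 62.5 mm and 10.7 degrees, less where a joint would pass 70% of its speed; a pose out of reach is approached as far as the arm can. A call is refused whole if a number of a shift passes 0.0625 or a number of a turn 0.188, either way. A call with a gripper value outside its range is refused whole. The fingers move at their own pace and stop on an object; "grip_force" is the grip in N (left out, the last holds). Time passes only in rows, so rows that do not move let the fingers close. It gives the time, the measured TCP pose, the force, the opening and the grip force at its end, in the units of the state.
- env.observe(): the state, without advancing time (a new reading comes with each control period).
- viewer.get_image(name): name is "scene" or "side" or "wrist"; returns (picture, depth): 400x640x3 uint8, red, green, blue; 400x640 float32, m along the optical axis (not along the pixel's ray), 0 where there is no reading.
- viewer.calibration(name): a dict with "fx", "fy", "cx", "cy" (pixels), "R" (3x3) and "t" (3): a world point X has camera coordinates R X + t. Camera axes: x right, y down, z forward; pixel columns grow to the right and rows downward; lengths in m; the calibration is good to about 2 mm. A picture is of the moment at which its call begins: read the wrist's pose just before it. calibration takes no time and is no camera call; for the wrist camera it gives the pose at the moment of the call.
- env.close_job(): hands the job in; it is judged then, once.
Trained networks look in the newest picture that a camera, given by its name, has taken for a name from the list of things; names that differ only in an ending like _2 or _b are one class to them, and where a whole thing is asked for, a point or a joint stands for the part that bears it (a point fixed in the world has none). Each returns a list of dicts, best first, with "conf" (0 to 1); they miss things now and then, are a little off and sometimes report something else, mostly with a low value. They report only what shows in the picture. A call takes as long as a camera call. They do not tell look-alikes from the thing itself.
- recognise(camera, name): "extent" ([centre column, centre row, width, height] in pixels, round what is visible of it).
- pinpoint(camera, name): "pixel" ([column, row] in pixels: a listed point, or the origin of a listed thing).
The state is a dict: "time_s": time; "q": joint angles; "qvel": joint speeds; "joint_efforts": joint torques, N m; "position": TCP position; "tool_rot": TCP orientation; "ft_force": force on the tool from outside, world axes, zero at the start; "wrist_torque": the same for the moment, N m; "grip_width": finger opening in m; "gripper_force": force on a finger pad.
Only numpy, scipy, OpenCV 4.12 (cv2) and the standard library are available. Lean on these libraries where they do the work, as an engineer would, in place of code of your own. Each camera call takes 0.05 s, during which the arm holds its last target. There are 200 camera calls.

## Working session

There is one attempt and no reset: what is moved stays moved. The work goes in short steps, Python scripts to look and compute and a tool call to move; the robot and the scene stay as the last step left them, time stands still between calls to the robot, and variables do not carry over. Pictures are saved under pics/ and viewed, at most 10 in all, crops included, and the job is handed in when it is done.

Besides the shell and the picture viewer there is one more tool, called as name(argument=value, ...), one argument or row to a line, values as JSON. move_arm: Moves the arm, as the interface text tells. Its arguments: {"type":"object","properties":{"plan":{"type":"string"},"grip_force":{"type":"number"}},"required":["plan"]}

```bash
mkdir -p pics; cat > h.py <<'E'
import numpy as np, cv2
from rig import env, viewer, recognise, pinpoint
def shot(n, save=None):
    c=viewer.calibration(n); im,d=viewer.get_image(n)
    if save: cv2.imwrite('pics/'+save, im[:,:,::-1])
    return c,im,d
def ray(c,p):
    R=np.array(c['R']);t=np.array(c['t'])
    v=R.T@np.array([(p[0]-c['cx'])/c['fx'],(p[1]-c['cy'])/c['fy'],1.]); return -R.T@t, v
def atz(c,p,z):
    o,v=ray(c,p); return o+v*(z-o[2])/v[2]
def deproj(c,d,p):
    o,v=ray(c,p); u,w=int(round(p[0])),int(round(p[1])); q=d[max(w-1,0):w+2,max(u-1,0):u+2]; q=q[q>0]
    return o+v*np.median(q) if len(q) else None
def tri(L):
    A=np.zeros((3,3));b=np.zeros(3)
    for c,p in L:
        o,v=ray(c,p);v=v/np.linalg.norm(v);P=np.eye(3)-np.outer(v,v);A+=P;b+=P@o
    return np.linalg.solve(A,b)
E
python3 - <<'E'
from h import *
np.set_printoptions(precision=3,suppress=True)
ims=[]
for n in ('scene','side','wrist'):
    c,im,d=shot(n); ims.append(im)
    print(n,'cam',-np.array(c['R']).T@c['t'])
    for k in ('tin','lid','catch_tab','mat'):
        for r in pinpoint(n,k)[:4]: print(' ',k,np.round(r['pixel'],1),round(r['conf'],2),deproj(c,d,r['pixel']))
cv2.imwrite('pics/a.png',cv2.resize(np.vstack([np.hstack(ims[:2]),np.hstack([ims[2],ims[2]*0])]),(800,500))[:,:,::-1])
print(env.observe()['tool_rot'],env.observe()['time_s'])
E
```

```text
scene cam [1.38  0.067 0.735]
  tin [391.1 226.9] 0.6 [0.538 0.167 0.015]
  lid [391.9 215.6] 0.98 [0.543 0.163 0.056]
  lid [376.3 280.6] 0.81 [0.74  0.13  0.034]
  lid [388.1 186.5] 0.6 [0.388 0.158 0.032]
  lid [333.8 182.6] 0.6 [0.381 0.007 0.024]
  catch_tab [338.6 216.7] 0.9 [0.573 0.034 0.061]
  mat [204.8 207.6] 0.61 [ 0.519 -0.325  0.003]
side cam [ 0.222 -0.779  0.89 ]
  tin [275.1 170.6] 0.63 [0.502 0.143 0.032]
  lid [322.6 130. ] 0.97 [0.688 0.255 0.029]
  lid [348.9 160.6] 0.92 [0.699 0.107 0.027]
  lid [231.7 232.4] 0.84 [ 0.337 -0.014  0.028]
  lid [214.5 189.4] 0.79 [0.336 0.125 0.043]
  catch_tab [314.3 184.2] 0.78 [0.563 0.025 0.063]
wrist cam [0.126 0.54  0.374]
[[-0.935  0.354 -0.   ]
 [ 0.354  0.935  0.   ]
 [ 0.    -0.    -1.   ]] 0.75
```

View pics/a.png

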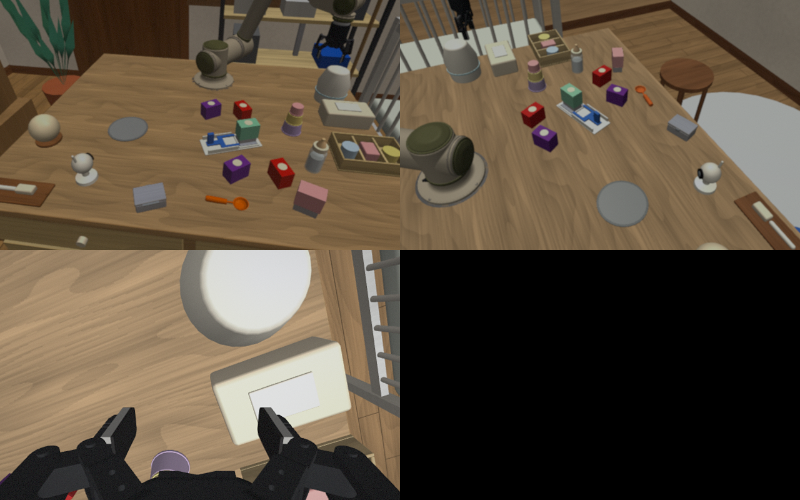

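The scene shows one mint lid, at scene pixel (392,200), on the white dock with its blue catch. The two purple and two red boxes near it are look-alikes. The round grey mat is at scene (205,207). Next I'll confirm in a crop and measure.

```bash
python3 - <<'E'
from h import *
np.set_printoptions(precision=3,suppress=True)
out=[]
for n,(x,y) in (('scene',(305,170)),('side',(240,120))):
    c,im,d=shot(n); out.append(cv2.resize(im[y:y+100,x:x+130],None,fx=6 if 0 else 3,fy=3,interpolation=cv2.INTER_CUBIC))
    hsv=cv2.cvtColor(im,cv2.COLOR_RGB2HSV)
    R=np.array(c['R']);t=np.array(c['t'])
    vv,uu=np.mgrid[:400,:640]
    P=np.stack([(uu-c['cx'])/c['fx']*d,(vv-c['cy'])/c['fy']*d,d],-1)
    P=(P-t)@R
    reg=(P[...,0]>.4)&(P[...,0]<.68)&(P[...,1]>-.03)&(P[...,1]<.26)&(d>0)
    for nm,lo,hi in (('mint',(65,50,60),(90,255,255)),('blue',(100,90,40),(125,255,255))):
        m=(cv2.inRange(hsv,lo,hi)>0)&reg; q=P[m]
        top=q[q[:,2]>q[:,2].max()-.012]
        print(n,nm,m.sum(),'top z',np.percentile(q[:,2],98),'n',len(top),'mean',top.mean(0),cv2.minAreaRect((top[:,:2]*1000).astype(np.float32)))
    low=(np.abs(P[...,2]-.003)<.008)&(P[...,0]>.3)&(P[...,0]<.75)&(P[...,1]<-.15)&(P[...,1]>-.5)&(hsv[...,1]<50)&(d>0)
    q=P[low]; print('mat',len(q),q.mean(0) if len(q) else 0, cv2.minEnclosingCircle((q[:,:2]*1000).astype(np.float32)) if len(q) else 0)
cv2.imwrite('pics/b.png',np.hstack(out)[:,:,::-1])
E
```

```text
scene mint 881 top z 0.09689389954242546 n 367 mean [0.522 0.171 0.094] ((516.315673828125, 171.4474639892578), (52.157806396484375, 77.73068237304688), 20.0667724609375)
scene blue 520 top z 0.0681138524680917 n 53 mean [0.573 0.03  0.066] ((570.531494140625, 29.72260856628418), (15.393994331359863, 23.321603775024414), 21.299758911132812)
mat 1918 [ 0.509 -0.33   0.001] ((567.968994140625, -382.5589599609375), 165.69976806640625)
side mint 826 top z 0.10062325386982844 n 316 mean [0.51  0.165 0.097] ((511.5804138183594, 171.08395385742188), (50.65837097167969, 84.08028411865234), 20.499343872070312)
side blue 483 top z 0.07208868142445758 n 48 mean [0.565 0.027 0.069] ((565.2276611328125, 29.584896087646484), (11.474287986755371, 27.705501556396484), 19.583791732788086)
mat 4780 [ 0.5   -0.334  0.004] ((501.426025390625, -329.3323669433594), 85.28758239746094)
```

View pics/b.png

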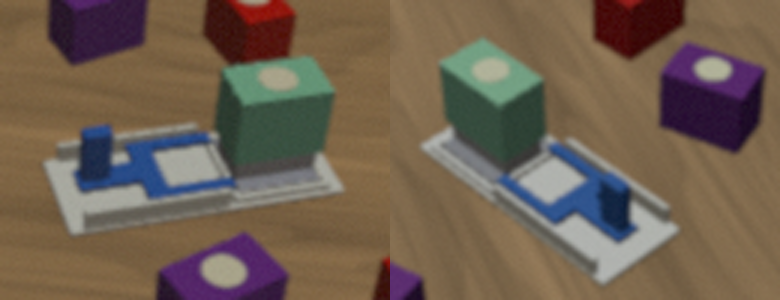

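The crop confirms it. The mint lid with the cream dot is on the aluminium tin in the white dock, and the blue tab stands at the drawn-back end (scene px ~(338,217)). Estimates: lid (0.514, 0.171) with its top at 0.097–0.100, tab (0.568, 0.030) with its top at 0.070, axis about 111°, mat (0.501, -0.329). I'll move to hover over the tab.

move_arm(
  plan="0 0 -0.018 0 0 0.1686 0.06;0 0 -0.018 0 0 0.1686 0.06;0 0 -0.018 0 0 0.1686 0.06;0 0 -0.018 0 0 0.1686 0.06;0 0 -0.018 0 0 0.1686 0.06",
)

```text
time_s: 1.48
position: [0.1946, 0.5143, 0.3219]
tool_rot: [[-0.353, 0.936, -0.0], [0.936, 0.353, -0.0], [-0.0, -0.0, -1.0]]
ft_force: [-0.1, 0.3, 0.2]
grip_width: 0.0599
gripper_force: 0.0
```

move_arm(
  plan="-0.0488 0.0146 0 0 0 0 0.06;-0.0488 0.0146 0 0 0 0 0.06;-0.0488 0.0146 0 0 0 0 0.06;-0.0488 0.0146 0 0 0 0 0.06;-0.0488 0.0146 0 0 0 0 0.06;-0.0488 0.0146 0 0 0 0 0.06;-0.0488 0.0146 0 0 0 0 0.06;-0.0488 0.0146 0 0 0 0 0.06;-0.0488 0.0146 0 0 0 0 0.06;-0.0488 0.0146 0.01 0 0 0 0.06;-0.0488 0.0146 0.01 0 0 0 0.06;-0.0488 0.0146 0.01 0 0 0 0.06",
)

```text
time_s: 2.98
position: [0.5687, 0.0288, 0.2911]
tool_rot: [[-0.358, 0.934, 0.0], [0.934, 0.358, 0.0], [-0.0, 0.0, -1.0]]
ft_force: [0.4, 0.1, 1.0]
grip_width: 0.0599
gripper_force: 0.0
```

move_arm(
  plan="0 0 0.01 0 0 0 0.06;0 0 0 0 0 0 0.06",
)

```text
time_s: 3.22
position: [0.5673, 0.0306, 0.2806]
tool_rot: [[-0.358, 0.934, -0.002], [0.934, 0.358, 0.001], [0.001, -0.002, -1.0]]
ft_force: [0.1, 1.1, 1.0]
grip_width: 0.0602
gripper_force: 0.0
```

```bash
cat >> h.py <<'E'
def cloud(c,d):
    vv,uu=np.mgrid[:400,:640]
    P=np.stack([(uu-c['cx'])/c['fx']*d,(vv-c['cy'])/c['fy']*d,d],-1)
    return (P-np.array(c['t']))@np.array(c['R'])
def tops(n,save=None,band=.008):
    c,im,d=shot(n,save); hsv=cv2.cvtColor(im,cv2.COLOR_RGB2HSV); P=cloud(c,d)
    reg=(P[...,0]>.4)&(P[...,0]<.68)&(P[...,1]>-.03)&(P[...,1]<.26)&(d>0)
    for nm,lo,hi in (('mint',(65,40,60),(90,255,255)),('blue',(100,90,40),(125,255,255))):
        m=(cv2.inRange(hsv,lo,hi)>0)&reg; q=P[m]
        if len(q)<30: print(n,nm,'none');continue
        z=np.percentile(q[:,2],98); top=q[(q[:,2]>z-band)]
        print(n,nm,'z',np.round(z,4),'zmed',np.median(top[:,2]),'n',len(top),np.round(top.mean(0),4),cv2.minAreaRect((top[:,:2]*1000).astype(np.float32)))
    return c,im,d
E
python3 - <<'E'
from h import *
np.set_printoptions(precision=4,suppress=True)
c,im,d=tops('wrist','c.png')
for k in ('lid','catch_tab'):
    for r in pinpoint('wrist',k)[:3]: print(k,np.round(r['pixel']),round(r['conf'],2),atz(c,r['pixel'],.055 if k!='lid' else .032))
E
```

```text
wrist mint z 0.0991 zmed 0.09745958039005427 n 2213 [0.5206 0.15   0.0974] ((519.3545532226562, 153.37448120117188), (49.712615966796875, 40.37702941894531), 20.827434539794922)
wrist blue z 0.0708 zmed 0.06992772721124188 n 285 [0.566  0.031  0.0698] ((565.990234375, 30.367698669433594), (13.062275886535645, 23.951229095458984), 21.029922485351562)
lid [312.  16.] 0.8 [0.5094 0.1717 0.032 ]
lid [145. 104.] 0.77 [0.3645 0.0196 0.032 ]
lid [452. 117.] 0.63 [0.6963 0.1312 0.032 ]
catch_tab [318. 158.] 0.91 [0.568 0.036 0.055]
```

View pics/c.png

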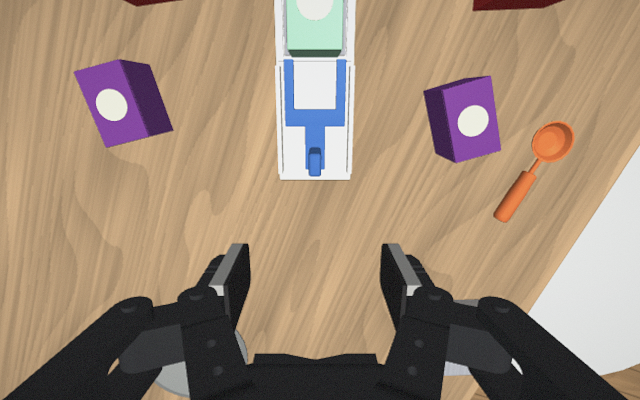

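The wrist view shows the blue tab at (315,160), aligned with the fingers, and the mint lid at (315,20). I'll descend and grip the tab.

move_arm(
  plan="0 -0.001 0.03 0 0 0 0.06;0 0 0.03 0 0 0 0.06;0 0 0.03 0 0 0 0.06;0 0 0.03 0 0 0 0.06;0 0 0.03 0 0 0 0.06;0 0 0.03 0 0 0 0.06;0 0 0.03 0 0 0 0.06;0 0 0.02 0 0 0 0.06;0 0 0.01 0 0 0 0.06;0 0 0 0 0 0 0.06",
  grip_force=25,
)

```text
time_s: 4.62
position: [0.5669, 0.0303, 0.0416]
tool_rot: [[-0.358, 0.934, 0.0], [0.934, 0.358, -0.0], [-0.0, 0.0, -1.0]]
ft_force: [0.9, -0.4, 1.0]
grip_width: 0.0601
gripper_force: 0.0
```

move_arm(
  plan="0 0 0 0 0 0 0.005;0 0 0 0 0 0 0.005;0 0 0 0 0 0 0.005;0 0 0 0 0 0 0.005;0 0 0 0 0 0 0.005;0 0 0 0 0 0 0.005",
)

```text
time_s: 5.38
position: [0.567, 0.0298, 0.0419]
tool_rot: [[-0.358, 0.934, 0.0], [0.934, 0.358, -0.0], [-0.0, 0.0, -1.0]]
ft_force: [-2.7, -0.0, 5.1]
grip_width: 0.0135
gripper_force: 30.2
```

move_arm(
  plan="0.008 0 0 0 0 0 0.005;0.01 0 0 0 0 0 0.005;0.01 0 0 0 0 0 0.005;0.01 0 0 0 0 0 0.005;0.006 0 0 0 0 0 0.005;0.003 0 0 0 0 0 0.005;0 0 0 0 0 0 0.005",
)

```text
time_s: 6.25
position: [0.5501, 0.0739, 0.0419]
tool_rot: [[-0.358, 0.934, 0.0], [0.934, 0.358, -0.0], [-0.0, 0.0, -1.0]]
ft_force: [-2.3, -0.0, 5.9]
grip_width: 0.0137
gripper_force: 30.3
```

move_arm(
  plan="0.002 0 0 0 0 0 0.005;0.002 0 0 0 0 0 0.005;0 0 0 0 0 0 0.005",
)

```text
time_s: 6.62
position: [0.5488, 0.0773, 0.0419]
tool_rot: [[-0.358, 0.934, 0.001], [0.934, 0.358, -0.0], [-0.001, 0.0, -1.0]]
ft_force: [-2.7, -1.4, 5.9]
grip_width: 0.0137
gripper_force: 30.3
```

move_arm(
  plan="0.002 0 0 0 0 0 0.005;0 0 0 0 0 0 0.005",
)

```text
time_s: 6.88
position: [0.5481, 0.0792, 0.0419]
tool_rot: [[-0.358, 0.934, 0.001], [0.934, 0.358, -0.001], [-0.001, 0.0, -1.0]]
ft_force: [-1.6, -1.7, 6.1]
grip_width: 0.0134
gripper_force: 30.3
```

move_arm(
  plan="0.002 0 0 0 0 0 0.005;0 0 0 0 0 0 0.005",
)

```text
time_s: 7.12
position: [0.5475, 0.0807, 0.042]
tool_rot: [[-0.358, 0.934, 0.001], [0.934, 0.358, -0.001], [-0.001, 0.001, -1.0]]
ft_force: [-1.0, -4.5, 6.0]
grip_width: 0.0135
gripper_force: 30.2
```

move_arm(
  plan="0.002 0 0 0 0 0 0.005;0 0 0 0 0 0 0.005",
)

```text
time_s: 7.38
position: [0.5475, 0.0808, 0.042]
tool_rot: [[-0.358, 0.934, 0.002], [0.934, 0.358, -0.004], [-0.005, 0.001, -1.0]]
ft_force: [-0.4, -14.4, 4.3]
grip_width: 0.0137
gripper_force: 30.0
```

The catch has met its stop with a 14 N reaction. I'll release, rise and check.

move_arm(
  plan="0 0 0 0 0 0 0.08;0 0 0 0 0 0 0.08;0 0 0 0 0 0 0.08;0 0 -0.02 0 0 0 0.08;0 0 -0.03 0 0 0 0.08;0 0 -0.04 0 0 0 0.08;0 0 -0.04 0 0 0 0.08;0 0 -0.04 0 0 0 0.08;0 0 -0.04 0 0 0 0.08;0 0 -0.02 0 0 0 0.08;0 0 0 0 0 0 0.08;0 0 0 0 0 0 0.08",
)

```text
time_s: 8.88
position: [0.5461, 0.0833, 0.27]
tool_rot: [[-0.358, 0.934, -0.002], [0.934, 0.358, 0.0], [0.001, -0.002, -1.0]]
ft_force: [0.1, -1.0, 0.3]
grip_width: 0.0798
gripper_force: 0.0
```

```bash
python3 - <<'E'
from h import *
o=env.observe(); print(o['position'],o['grip_width'],o['ft_force'],o['time_s'])
c,im,d=tops('wrist','d.png')
tops('side')
tops('scene')
E
```

```text
[0.54609191 0.08325541 0.27002794] 0.07981676865634385 [ 0.10723836 -0.99549559  0.30188083] 8.875
wrist mint z 0.0991 zmed 0.09750742655165547 n 4179 [0.5115 0.1738 0.0975] ((512.1651000976562, 172.18553161621094), (49.652862548828125, 79.51631164550781), 20.7541561126709)
wrist blue z 0.0711 zmed 0.07007076382679941 n 305 [0.5448 0.0838 0.0709] ((527.8253784179688, 108.91292572021484), (16.25237274169922, 92.85580444335938), 35.07502746582031)
side mint z 0.1012 zmed 0.09832089905578048 n 286 [0.5106 0.1656 0.0982] ((512.2325439453125, 170.9712677001953), (49.297607421875, 80.43385314941406), 21.372835159301758)
side blue z 0.0712 zmed 0.06989486393132661 n 41 [0.5454 0.078  0.0695] ((545.7628173828125, 78.76194763183594), (11.607207298278809, 27.526641845703125), 15.749685287475586)
scene mint z 0.097 zmed 0.09494099952158319 n 340 [0.521  0.1708 0.0946] ((516.0279541015625, 170.81480407714844), (53.671051025390625, 77.7684555053711), 20.904319763183594)
scene blue z 0.0686 zmed 0.06721853232417624 n 48 [0.553  0.0804 0.0666] ((551.9827270507812, 80.66912841796875), (13.209026336669922, 23.12745475769043), 25.024019241333008)
```

View pics/d.png

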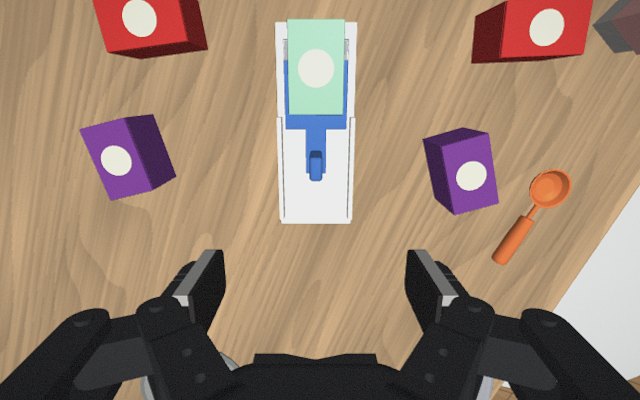

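The wrist view shows the catch drawn in with its prongs beside the tin, the tab at (316,165), and the lid centred at (316,68) at world (0.512, 0.172), top 0.0975. I'll move over the lid and descend.

move_arm(
  plan="0.03 0 0 0 0 0 0.08;0.035 0 0 0 0 0 0.08;0.03 0 0 0 0 0 0.08;0 0 0.03 0 0 0 0.08;0 0 0.04 0 0 0 0.08;0 0 0.04 0 0 0 0.08;0 0 0.03 0 0 0 0.08;0 0 0 0 0 0 0.08;0 0 0 0 0 0 0.08",
  grip_force=45,
)

```text
time_s: 10.15
position: [0.5131, 0.1719, 0.1323]
tool_rot: [[-0.358, 0.934, 0.001], [0.934, 0.358, 0.0], [-0.0, 0.001, -1.0]]
ft_force: [-0.9, 0.3, 0.3]
grip_width: 0.0803
gripper_force: 0.0
```

move_arm(
  plan="0 0 0.02 0 0 0 0.08;0 0 0.02 0 0 0 0.08;0 0 0.02 0 0 0 0.08;0 0 0.019 0 0 0 0.08;0 0 0 0 0 0 0.08;0 0 0 0 0 0 0.08",
)

```text
time_s: 10.9
position: [0.5133, 0.1719, 0.0538]
tool_rot: [[-0.358, 0.934, 0.002], [0.934, 0.358, 0.0], [-0.001, 0.002, -1.0]]
ft_force: [0.4, 0.0, -0.2]
grip_width: 0.0801
gripper_force: 0.0
```

move_arm(
  plan="0 0 0 0 0 0 0.04;0 0 0 0 0 0 0.04;0 0 0 0 0 0 0.04;0 0 0 0 0 0 0.04;0 0 0 0 0 0 0.04;0 0 0 0 0 0 0.04",
)

```text
time_s: 11.65
position: [0.5128, 0.1719, 0.0531]
tool_rot: [[-0.358, 0.934, 0.001], [0.934, 0.358, 0.0], [-0.0, 0.001, -1.0]]
ft_force: [-0.9, -0.6, 5.9]
grip_width: 0.0495
gripper_force: 47.8
```

move_arm(
  plan="0 0 -0.004 0 0 0 0.04;0 0 -0.005 0 0 0 0.04;0 0 -0.005 0 0 0 0.04;0 0 -0.006 0 0 0 0.04;0 0 0 0 0 0 0.04",
)

```text
time_s: 12.28
position: [0.5128, 0.1719, 0.073]
tool_rot: [[-0.358, 0.934, 0.001], [0.934, 0.358, 0.0], [-0.0, 0.001, -1.0]]
ft_force: [-0.9, 0.2, -3.4]
grip_width: 0.0495
gripper_force: 48.5
```

```bash
python3 - <<'E'
from h import *
o=env.observe(); print(o['position'],o['grip_width'],o['ft_force'],o['time_s'])
c,im,d=tops('side'); a=im[110:230,210:360]; c,im2,d=tops('scene'); b=im2[160:280,310:460]
cv2.imwrite('pics/e.png',cv2.resize(np.hstack([a,b]),(800,320),interpolation=cv2.INTER_CUBIC)[:,:,::-1])
E
```

```text
[0.51284337 0.17192337 0.07298723] 0.04954656628676837 [-0.92876248  0.19356512 -3.43412007] 12.275
side mint z 0.1214 zmed 0.11814281586562136 n 193 [0.5195 0.1521 0.1189] ((517.4850463867188, 160.9290771484375), (58.767784118652344, 58.81685256958008), 29.74004554748535)
side blue z 0.0717 zmed 0.06931196192641205 n 39 [0.5457 0.0783 0.0693] ((546.2734375, 79.77537536621094), (10.209179878234863, 23.450557708740234), 21.218355178833008)
scene mint z 0.1202 zmed 0.11494154703303729 n 193 [0.5253 0.1543 0.1168] ((521.6546630859375, 170.0511932373047), (87.7569580078125, 74.88258361816406), 76.56714630126953)
scene blue z 0.069 zmed 0.06700956535081648 n 46 [0.5529 0.0803 0.0667] ((550.8070068359375, 80.23784637451172), (12.978239059448242, 21.751970291137695), 14.187662124633789)
```

View pics/e.png

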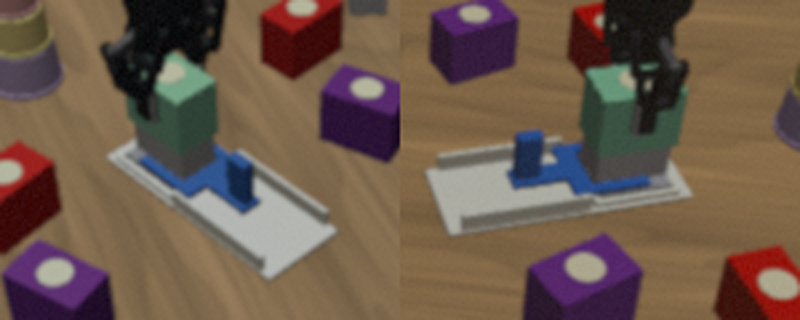

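The picture shows the lid raised 20 mm with no slip. The tin's aluminium is exposed below it, the foot is seated and the catch is home. Continuing straight up.

move_arm(
  plan="0 0 -0.006 0 0 0 0.04;0 0 -0.006 0 0 0 0.04;0 0 -0.006 0 0 0 0.04;0 0 -0.006 0 0 0 0.04;0 0 -0.006 0 0 0 0.04;0 0 -0.006 0 0 0 0.04;0 0 -0.007 0 0 0 0.04;0 0 -0.007 0 0 0 0.04;0 0 -0.01 0 0 0 0.04;0 0 -0.015 0 0 0 0.04;0 0 -0.02 0 0 0 0.04;0 0 -0.015 0 0 0 0.04",
)

```text
time_s: 13.88
position: [0.5127, 0.1719, 0.1839]
tool_rot: [[-0.358, 0.934, 0.001], [0.934, 0.358, 0.0], [-0.0, 0.001, -1.0]]
ft_force: [0.6, 0.6, -1.8]
grip_width: 0.0493
gripper_force: 48.9
```

```bash
python3 - <<'E'
from h import *
o=env.observe(); print(o['position'],o['grip_width'],o['ft_force'],o['time_s'])
# mint lid extents while held + mat from side
for n in ('side','scene'):
    c,im,d=shot(n); hsv=cv2.cvtColor(im,cv2.COLOR_RGB2HSV); P=cloud(c,d)
    q=P[(cv2.inRange(hsv,(65,40,60),(90,255,255))>0)&(d>0)&(P[...,0]>.4)&(P[...,0]<.65)&(P[...,1]>.05)&(P[...,1]<.28)]
    print(n,'lid z',np.percentile(q[:,2],[1,99]))
    m=((np.abs(P[...,2]-.003)<.012)&(np.hypot(P[...,0]-.501,P[...,1]+.329)<.12)&(hsv[...,1]<70)&(d>0)).astype(np.uint8)
    k,l,s,_=cv2.connectedComponentsWithStats(m); i=1+s[1:,4].argmax(); ys,xs=np.nonzero(l==i)
    q=P[l==i]; print('mat',s[i],cv2.minEnclosingCircle((q[:,:2]*1000).astype(np.float32)),np.median(q[:,2]))
    e=cv2.fitEllipse(max(cv2.findContours((l==i).astype(np.uint8),0,1)[0],key=len)); print('ell',e[0],atz(c,e[0],.003))
    ob=(np.hypot(P[...,0]-.501,P[...,1]+.329)<.2)&(P[...,2]>.03); print('obst near mat',ob.sum())
    for r in recognise(n,'mat')[:1]: print(r)
E
```

```text
[0.51270465 0.17188093 0.18388449] 0.049345489787231085 [ 0.61848367  0.61131634 -1.75351545] 13.875
side lid z [0.16768622 0.24751472]
mat [ 314  289   84   74 4867] ((501.6427307128906, -328.6360778808594), 86.08650970458984) 0.004465791215781618
ell (355.5296325683594, 325.5176086425781) [ 0.49987632 -0.33390492  0.003     ]
obst near mat 0
{'extent': [357.8, 325.7, 78.4, 74.2], 'conf': 0.82}
scene lid z [0.16620227 0.23350933]
mat [ 172  187   65   39 1966] ((503.07904052734375, -331.7972717285156), 89.03620147705078) 0.0012228803710233784
ell (204.25750732421875, 206.0078125) [ 0.5120445  -0.32869482  0.003     ]
obst near mat 0
{'extent': [206.2, 207.9, 65.2, 39.6], 'conf': 0.58}
```

move_arm(
  plan="-0.02 -0.008 0 0 0 0 0.04;-0.04 -0.0165 0 0 0 0 0.04;-0.0465 -0.019 0 0 0 0 0.04;-0.0465 -0.019 0 0 0 0 0.04;-0.0465 -0.019 0 0 0 0 0.04;-0.0465 -0.019 0 0 0 0 0.04;-0.0465 -0.019 0 0 0 0 0.04;-0.0465 -0.019 0 0 0 0 0.04;-0.0465 -0.019 0 0 0 0 0.04;-0.04 -0.0165 0 0 0 0 0.04;-0.025 -0.01 0 0 0 0 0.04;0 0 0 0 0 0 0.04",
)

```text
time_s: 15.58
position: [0.5014, -0.3161, 0.1811]
tool_rot: [[-0.356, 0.935, -0.001], [0.935, 0.356, 0.001], [0.001, -0.001, -1.0]]
ft_force: [-0.1, 0.1, -0.9]
grip_width: 0.0498
gripper_force: 48.9
```

```bash
python3 - <<'E'
from h import *
from scipy.optimize import least_squares
o=env.observe(); print(o['position'],o['grip_width'],o['ft_force'],o['time_s'])
c,im,d=shot('wrist','f.png'); hsv=cv2.cvtColor(im,cv2.COLOR_RGB2HSV); P=cloud(c,d)
m=((np.abs(P[...,2]-.003)<.012)&(np.hypot(P[...,0]-.501,P[...,1]+.329)<.11)&(hsv[...,1]<60)&(d>0)).astype(np.uint8)
q=P[m>0]; print(len(q), q.min(0) if len(q) else 0)
if len(q)>100:
    h=cv2.convexHull((q[:,:2]*1000).astype(np.float32))[:,0]
    f=least_squares(lambda p:np.hypot(*(h-p).T)-85,[501,-329],loss='soft_l1'); print('mat fit',f.x)
q=P[(cv2.inRange(hsv,(65,40,60),(90,255,255))>0)&(d>0)]; print('lid',len(q), q.min(0) if len(q) else 0,q.max(0) if len(q) else 0)
E
```

```text
[ 0.5013501  -0.31613542  0.18105838] 0.04978776654912374 [-0.05451047  0.05277754 -0.94082053] 15.575
9811 [ 0.41730335 -0.38954661 -0.00139463]
mat fit [ 502.37436193 -330.84261806]
lid 21633 [ 0.46357795 -0.34188719  0.00221345] [ 0.58006227 -0.26940026  0.26328922]
```

View pics/f.png

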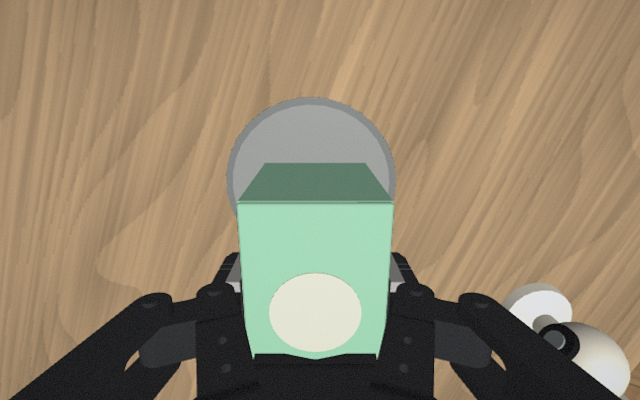

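The wrist view shows the lid held level, with the mat behind and below it at about (311,180). The fit puts the mat centre at (0.5024, -0.3308). I'll centre over it and lower.

move_arm(
  plan="-0.007 -0.002 0 0 0 0 0.04;-0.007 -0.0023 0.01 0 0 0 0.04;0 0 0.02 0 0 0 0.04;0 0 0.025 0 0 0 0.04;0 0 0.025 0 0 0 0.04;0 0 0.025 0 0 0 0.04;0 0 0.02 0 0 0 0.04;0 0 0.012 0 0 0 0.04;0 0 0.006 0 0 0 0.04;0 0 0.003 0 0 0 0.04;0 0 0 0 0 0 0.04;0 0 0 0 0 0 0.04",
)

```text
time_s: 17.12
position: [0.5031, -0.3295, 0.0368]
tool_rot: [[-0.358, 0.934, 0.001], [0.934, 0.358, -0.001], [-0.001, 0.0, -1.0]]
ft_force: [0.9, 0.2, -0.2]
grip_width: 0.0497
gripper_force: 48.9
```

```bash
python3 - <<'E'
from h import *
o=env.observe(); print(o['position'],o['grip_width'],o['ft_force'],o['time_s'])
for n in ('side','scene'):
    c,im,d=shot(n); hsv=cv2.cvtColor(im,cv2.COLOR_RGB2HSV); P=cloud(c,d)
    q=P[(cv2.inRange(hsv,(65,40,60),(90,255,255))>0)&(d>0)&(np.hypot(P[...,0]-.502,P[...,1]+.331)<.09)&(P[...,2]<.15)]
    print(n,'lid z',np.percentile(q[:,2],[1,3,97,99]))
E
```

```text
[ 0.50307995 -0.32946216  0.03683558] 0.049691963496460365 [ 0.8726305   0.16025842 -0.15683464] 17.125
side lid z [0.01775908 0.0199176  0.08948679 0.13170507]
scene lid z [0.01649538 0.01850971 0.08030767 0.10589167]
```

Mouth at about 0.016, so roughly 12–13 mm to go. Lowering in small steps.

move_arm(
  plan="-0.001 0 0.004 0 0 0 0.04;0 0 0.003 0 0 0 0.04;0 0 0.002 0 0 0 0.04;0 0 0 0 0 0 0.04;0 0 0 0 0 0 0.04",
)

```text
time_s: 17.85
position: [0.5033, -0.3302, 0.0274]
tool_rot: [[-0.358, 0.934, 0.0], [0.934, 0.358, -0.0], [-0.0, 0.0, -1.0]]
ft_force: [0.4, -0.8, -1.2]
grip_width: 0.0496
gripper_force: 48.9
```

move_arm(
  plan="0 0 0.001 0 0 0 0.04;0 0 0.001 0 0 0 0.04;0 0 0.001 0 0 0 0.04;0 0 0 0 0 0 0.04",
)

```text
time_s: 18.35
position: [0.5032, -0.3302, 0.0243]
tool_rot: [[-0.358, 0.934, -0.0], [0.934, 0.358, 0.0], [0.0, -0.0, -1.0]]
ft_force: [0.1, 0.1, -0.6]
grip_width: 0.0497
gripper_force: 49.2
```

move_arm(
  plan="0 0 0.001 0 0 0 0.04;0 0 0 0 0 0 0.04;0 0 0 0 0 0 0.04",
)

```text
time_s: 18.73
position: [0.5033, -0.3303, 0.0241]
tool_rot: [[-0.358, 0.934, 0.0], [0.934, 0.358, -0.0], [-0.001, 0.0, -1.0]]
ft_force: [-2.7, 1.8, 5.3]
grip_width: 0.0495
gripper_force: 49.7
```

Contact: the vertical force rose by 6 N at TCP 0.0241, matching the expected mat height. Releasing gently and rising.

move_arm(
  plan="0 0 0 0 0 0 0.055;0 0 0 0 0 0 0.065;0 0 0 0 0 0 0.08;0 0 0 0 0 0 0.08;0 0 0 0 0 0 0.08;0 0 -0.01 0 0 0 0.08;0 0 -0.03 0 0 0 0.08;0 0 -0.04 0 0 0 0.08;0 0 -0.04 0 0 0 0.08;0 0 -0.04 0 0 0 0.08;0 0 -0.02 0 0 0 0.08;0 0 0 0 0 0 0.08",
)

```text
time_s: 20.23
position: [0.5036, -0.3305, 0.2053]
tool_rot: [[-0.358, 0.934, 0.003], [0.934, 0.358, -0.003], [-0.003, 0.002, -1.0]]
ft_force: [0.6, -1.1, -0.2]
grip_width: 0.0799
gripper_force: 0.0
```

```bash
python3 - <<'E'
from h import *
o=env.observe(); print(o['position'],o['grip_width'],o['ft_force'],o['time_s'])
ims=[]
for n in ('side','scene'):
    c,im,d=shot(n); ims.append(im); hsv=cv2.cvtColor(im,cv2.COLOR_RGB2HSV); P=cloud(c,d)
    q=P[(cv2.inRange(hsv,(65,40,60),(90,255,255))>0)&(d>0)&(np.hypot(P[...,0]-.502,P[...,1]+.331)<.09)&(P[...,2]<.1)]
    z=np.percentile(q[:,2],98);t=q[q[:,2]>z-.01]; print(n,'lid z',np.percentile(q[:,2],[2,98]),cv2.minAreaRect((t[:,:2]*1000).astype(np.float32)))
    b=P[(cv2.inRange(hsv,(100,90,40),(125,255,255))>0)&(d>0)&(P[...,0]>.4)&(P[...,0]<.65)&(P[...,1]>-.02)&(P[...,1]<.25)]
    t=b[b[:,2]>.06]; print('tab',cv2.minAreaRect((t[:,:2]*1000).astype(np.float32))[0])
    t=P[(d>0)&(np.hypot(P[...,0]-.512,P[...,1]-.172)<.05)]; print('tin top z',np.percentile(t[:,2],[90,97,99]))
cv2.imwrite('pics/g.png',cv2.resize(np.hstack([ims[0][100:380,180:480],ims[1][130:300,130:470]]) if 0 else np.hstack([ims[0][100:380,180:500],ims[1][80:360,140:460]]),(800,350))[:,:,::-1])
E
```

```text
[ 0.50360484 -0.33051257  0.20527543] 0.07990511047504546 [ 0.59381698 -1.12047633 -0.20555238] 20.225
side lid z [0.00699979 0.07158113] ((503.2182312011719, -328.71929931640625), (50.755916595458984, 81.3055191040039), 20.645450592041016)
tab (0.0, 0.0)
tin top z [0.07545635 0.09072563 0.09558943]
scene lid z [0.00531467 0.06772974] ((506.1253662109375, -328.8843078613281), (55.99033737182617, 77.75140380859375), 18.904727935791016)
tab (550.9594116210938, 79.78221893310547)
tin top z [0.08833783 0.09203718 0.09326156]
```

View pics/g.png

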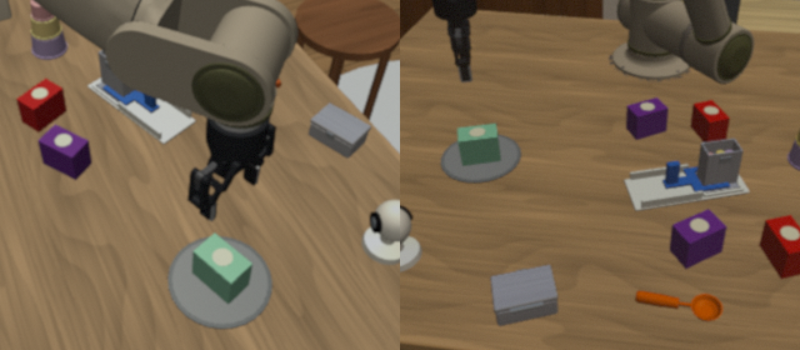

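The picture shows the lid standing mouth down in the middle of the mat. The open tin is seated in its dock (top about 0.093) with the catch unmoved at home, and the gripper is clear. Handing in.

```bash
python3 -c "
from rig import env
print(env.close_job())"
```

```text
the job is handed in; nothing more can be done
None
```

Job handed in at about 20 s of the 58 s allowed: the catch was pushed to its stop, the mint lid was drawn straight up and set mouth down on the mat within about 2 mm of its centre, and the last camera check showed the tin still seated with the catch home.

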